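# Tighten the hidden clamp screw of a membrane cell with a T-handled hex key

## Task

Tighten the clamp screw hidden in the collar of the round steel membrane cell: take the T-handled hex key from its grey block, lower it down the collar and, pressing only lightly (never more than about 30 N), turn it until its hex drops fully home in the socket. Then turn it clockwise (seen from above) until the screw comes up against its stop, and let go, leaving the key standing upright and fully home in the screw. Leave the timer, the conical flask and the sample bottle alone.

Things in the scene. Friction and masses are not known exactly. Their poses are not given: they have to be found in the camera images.
- key: T-handled hex key, 106 mm long, 160 g, loose, upright in the grey block at the start, nose 6 mm above the bench. Origin at the end of its nose, z up the shank. From there up: tapered round nose, 3 mm long (14 to 20.6 mm wide); hex bit from 3 to 48 mm, 20 mm across flats, 23 mm across corners, one pair of flats facing along x; round shank, 13 mm thick (16 mm from 74 to 80 mm); handle
- handle (a point): middle of the key's black crossbar handle, 93 mm above the nose: a bar 90 mm long along its x, 16 mm thick along y, 26 mm high; pinch it across its thickness. At the start its x lies within 0.5 rad of the world's x.
- key_block: grey plastic block 64 x 64 x 44 mm, fixed to the bench, with a round vertical hole 25 mm wide in the middle in which the key stands loosely. Origin at the centre of its underside.
- cell: round steel membrane cell 110 mm across, fixed to the bench; flange top 36 mm above the bench, with six small bolt heads (5 mm high) and a brass hose nipple at one side; in the middle a collar 46 mm across whose top stands 56 mm above the bench. Origin at the centre of its underside; its yaw says nothing of how the socket stands.
- collar (a point): centre of the collar's mouth, 56 mm above the bench, on the cell's axis: a round bore 27 mm wide and 26 mm deep leads down from here to the mouth of the screw's hex socket.
- socket (a point): centre of the hex socket's floor, on the cell's axis, 16 mm above the bench. The socket is 21.2 mm across flats, 14 mm deep. How its hex stands about the vertical is unknown and differs each time; these axes do not tell. The key enters within about 6 degrees (a hex repeats every 60). Out of line, its nose stops about 11 mm above this point; fully home, it stands on the floor
- screw (a joint): turn of the screw, rad, growing clockwise seen from above: 0 slack, 1.0 at its stop; between 0 and 0.3 at the start. It does not tell how the hex stands. It turns stiffly (0.15 N m, and 0.3 N m more per rad/s): a key rubbing lightly on it hardly turns it. It stays where it is left.
- timer: flat white timer 72 x 66 x 18 mm, loose on the bench, a bystander. Origin at the centre of its underside.
- flask_250: conical flask 82 mm across and 143 mm high, loose, a bystander. Origin at the centre of its underside.
- sample_2: white sample bottle with a blue cap, 51 mm across and 100 mm high, loose, a bystander. Origin at the centre of its underside.
Things that resemble listed ones, but are neither listed nor needed, are in the scene too. Several things have the shape of the key; the one meant has the colours described above.

How it is judged (in metres and radians):
On the way, in this order (a step that is already met when the one before it is completed fails the run):
1. the key's hex has dropped home in the socket (z of key in the frame of socket below 0.004 m and horizontal distance between key and socket below 0.004 m and angle between key's own z axis and vertical below 0.12 rad), for 0.2 s.
2. the screw is turned up against its stop (value of joint screw above 0.94 rad), for 0.1 s.
At the end, for the whole second after the job is handed in: the screw is at its stop (joint above 0.92), the key stands in it at rest, upright within 0.12 rad, its nose within 4 mm of the socket's floor and centre, and let go (all of step 1 and value of joint screw above 0.92 rad and linear speed of key below 0.02 m/s); the robot touches nothing.
It fails at once if the key is pressed with more than 32 N against the cell or its screw while its hex has not yet dropped into the socket (contact force between key and cell above 32 N and z of key in the frame of socket above 0.0085 m).
It fails at once if the timer, flask or sample bottle is shifted by more than 15 mm or tipped (distance of any of timer, flask_250, sample_2 from where it was at the start of the episode above 0.015 m or angle between any of flask_250, sample_2's own z axis and vertical above 0.3 rad).
It also fails if it takes over 64 s, if anything falls off the work surface, if the arm or the gripper's body presses on something with over 40 N, if the wrist force passes 120 N, or if a joint passes its speed limit or range.

## Robot

A 6-joint arm with a two-finger parallel gripper is mounted at the origin on a cart in front of the work surface, level with it; the furniture and walls round the work are solid. World frame = base frame: x ahead of the robot, y to its left, z up, the work surface at z = 0. Lengths are in mm, angles in rad, forces in N, time in s.
With the tool pointing down it reaches from about 400 to 925 mm from the base axis. Payload 12.5 kg.
Tool frame: the origin (TCP) lies on the front face of the gripper's body, between the roots of the fingers; the fingertips stand 78 mm ahead of it and the grasp point (between the pads) lies 59 mm ahead of it (env.nose_length is the distance from the TCP to the fingertips, in mm); z points along the fingers, y is the line along which they close (so a half turn about z gives the same grasp; the last joint's range is limited). The gripper opens to 95 mm and grips with 3 to 60 N. Pads are 20 mm wide; open, the fingers measure 119 mm over their backs; the gripper's body (75 mm by 180 mm) begins 59 mm behind the grasp point.
Start: joints at [1.069, 0.491, 1.559, -0, 1.092, -0.106], TCP at [240.948, 576.699, 292.261] pointing down, gripper open.
Joint ranges: [-3.1, 3.1], [-0.84, 2.19], [0.05, 2.79], [-1.13, 4.28], [0.06, 2.93], [-2.69, 2.69]. Speed limits (rad/s): [2.22, 2.22, 2.79, 3.14, 3.14, 3.14].

## Interface

Orientations are given as [roll, pitch, yaw] about the fixed x, y, z axes, in that order (R = Rz(yaw) Ry(pitch) Rx(roll)).
In Python, from cell import env gives the robot as it stands.
- The arm moves only by the tool jog_arm, never from a script. Its argument "motion" is a list of rows, each a list of 7 numbers: the turn, a rotation vector about the tool's x, y, z in degrees, then the shift along the tool's x, y, z in mm, then the finger opening in mm, from 0 to 95.1. In form: [[wx, wy, wz, x, y, z, hand], ...]. A call has 1 to 10 rows; each row shifts and turns the commanded pose from where the row before left it, along the tool's axes as they then stand; what a row does not reach is not made up. A row lasts 1/8 s, in which the tool goes at most 62.5 mm and 10.7 degrees, less where a joint would pass 70% of its speed; a pose out of reach is approached as far as the arm can. A call is refused whole if a number of a shift passes 62.5 or a number of a turn 10.7, either way. A call with a gripper value outside its range is refused whole. The fingers move at their own pace and stop on an object; the grip force is fixed at half the most. Time passes only in rows, so rows that do not move let the fingers close. It gives the time, the measured TCP pose, the force, the opening and the grip force at its end, in the units of the state.
- env.state(): the state, without advancing time (a new reading comes with each control period).
- env.read_camera(name): name is "side" or "top"; returns a dict with "color" (480x640x3 uint8, red, green, blue), "z_map" (480x640 float32, mm along the optical axis (not along the pixel's ray), 0 where there is no reading), "camera_matrix" (3x3 intrinsics, pixels), "world_to_cam" (4x4, takes a point from world to camera coordinates). Camera axes: x right, y up, looking along -z (the intrinsics and any distortion apply to the point x, -y, -z); pixel columns grow to the right and rows downward; lengths in mm; the calibration is good to about 2 mm. A picture is of the moment at which its call begins.
- env.job_done(): hands the job in; it is judged then, once.
Trained networks look in the newest picture that a camera, given by its name, has taken for a name from the list of things; names that differ only in an ending like _2 or _b are one class to them, and where a whole thing is asked for, a point or a joint stands for the part that bears it (a point fixed in the world has none). Each returns a list of dicts, best first, with "score" (0 to 1); they miss things now and then, are a little off and sometimes report something else, mostly with a low value. They report only what shows in the picture. A call takes as long as a camera call. They do not tell look-alikes from the thing itself.
- env.recognise(camera, thing): "location" ([column, row] in pixels, amid what is visible of it).
The state is a dict: "t": time; "joints": joint angles; "qvel": joint speeds; "tau": joint torques, N m; "eef_pos": TCP position; "tcp_rot": TCP orientation; "ft_force": force on the tool from outside, world axes, zero at the start; "moment": the same for the moment, N m; "opening": opening from 0.0 (shut) to 1.0 (fully open); "grip_force": force on a finger pad.
Only numpy, scipy, OpenCV 4.12 (cv2) and the standard library are available. Lean on these libraries where they do the work, as an engineer would, in place of code of your own. Each camera call takes 0.05 s, during which the arm holds its last target. There are 200 camera calls.

## Working session

There is one attempt and no reset: what is moved stays moved. The work goes in short steps, Python scripts to look and compute and a tool call to move; the robot and the scene stay as the last step left them, time stands still between calls to the robot, and variables do not carry over. Pictures are saved under pics/ and viewed, at most 10 in all, crops included, and the job is handed in when it is done.

Besides the shell and the picture viewer there is one more tool, called after "Request:" by a JSON object that holds its "fn" and its "kwargs", one argument or row to a line. jog_arm: Moves the arm, as the interface text tells. Its arguments: {"type":"object","properties":{"motion":{"type":"array"}},"required":["motion"]}

```bash
mkdir -p pics; cat > h.py <<'E'
import numpy as np, cv2
from cell import env
def px2w(c,u,v,win=2):
    K=c["camera_matrix"]; z=c["z_map"]; u=int(round(u));v=int(round(v))
    p=z[max(0,v-win):v+win+1,max(0,u-win):u+win+1]; d=np.median(p[p>0])
    x=(u-K[0,2])/K[0,0]*d; y=(v-K[1,2])/K[1,1]*d
    return (np.linalg.inv(c["world_to_cam"])@[x,-y,-d,1])[:3]
def cloud(c):
    K=c["camera_matrix"]; d=c["z_map"].astype(float); v,u=np.indices(d.shape)
    P=np.stack([(u-K[0,2])/K[0,0]*d,-(v-K[1,2])/K[1,1]*d,-d,np.ones_like(d)],-1)
    return (P@np.linalg.inv(c["world_to_cam"]).T)[...,:3]
def save(c,n): cv2.imwrite("pics/"+n,c["color"][...,::-1])
E
python3 - <<'E'
from h import *
print(env.state())
for n in("top","side"):
    c=env.read_camera(n); save(c,n+"0.png"); print(n,np.linalg.inv(c["world_to_cam"]).round(2).tolist())
    for t in("key","key_block","cell","collar","handle","timer","flask_250","sample_2"):
        for r in env.recognise(n,t):
            print(n,t,round(r["score"],2),np.round(r["location"]),px2w(c,*r["location"]).round())
E
```

```text
{'t': 0.0, 'joints': array([ 1.06940425e+00,  4.91546799e-01,  1.55943723e+00, -3.35424880e-05,
        1.09171529e+00, -1.05611223e-01]), 'qvel': array([-6.35193030e-04,  1.43585009e-03,  1.11523449e-05, -6.11907894e-04,
        2.09331755e-04, -1.63971937e-03]), 'tau': array([-3.89990397e-03, -6.12638354e+01, -2.58187115e+01,  6.91193040e-02,
        4.80989506e-02, -1.10467017e-04]), 'eef_pos': array([240.87022629, 576.54977247, 291.67384106]), 'tcp_rot': array([-3.14048902e+00, -8.70759147e-05,  2.74582723e+00]), 'ft_force': array([-0.48284838, -0.4641063 ,  0.30862457]), 'moment': array([ 0.00549393, -0.01401694,  0.04865171]), 'grip_force': 0.0, 'opening': 0.9997016566286253}
top [[0.13, 0.97, -0.22, 320.13], [-0.99, 0.12, -0.04, 123.71], [-0.01, 0.23, 0.97, 1069.94], [0.0, 0.0, 0.0, 1.0]]
top key 0.8 [322. 320.] [375. 127. 105.]
top key 0.72 [281. 269.] [465. 222. 112.]
top key 0.71 [156. 288.] [397. 470.  97.]
top key_block 0.59 [291. 275.] [465. 205.  44.]
top key_block 0.49 [468. 249.] [ 577. -177.   18.]
top cell 0.95 [469. 250.] [ 575. -179.   18.]
top collar 0.78 [469. 2
[... 599 characters left out ...]
.59 [304. 273.] [594. 266.  92.]
side key_block 0.65 [355. 290.] [470. 256.  43.]
side key_block 0.16 [337. 202.] [ 566. -133.   36.]
side cell 0.76 [335. 200.] [ 573. -142.   36.]
side collar 0.59 [336. 197.] [ 571. -149.   42.]
side handle 0.9 [393. 246.] [387. 132.  93.]
side handle 0.84 [306. 270.] [589. 266. 102.]
side handle 0.76 [357. 267.] [469. 234.  99.]
side handle 0.61 [370. 348.] [414. 494. 102.]
side timer 0.67 [376. 233.] [439. -23.  14.]
side timer 0.49 [338. 201.] [ 563. -139.   35.]
side flask_250 0.72 [288. 220.] [685.  13.  61.]
side flask_250 0.69 [378. 234.] [433. -16.  16.]
side flask_250 0.69 [267. 250.] [712. 158.  65.]
side sample_2 0.76 [265. 251.] [717. 161.  63.]
```

View pics/top0.png

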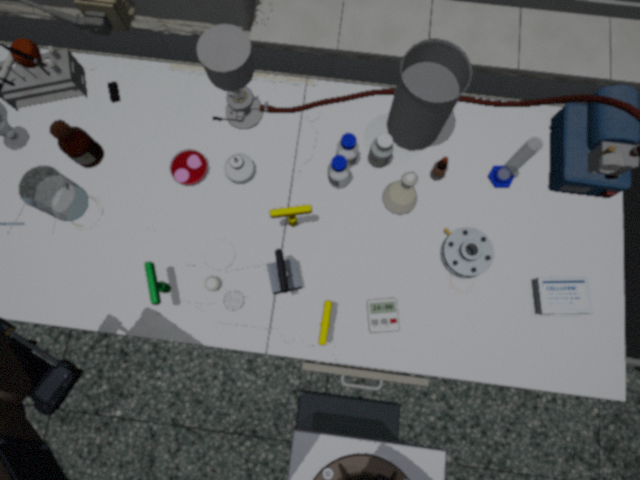

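View pics/side0.png

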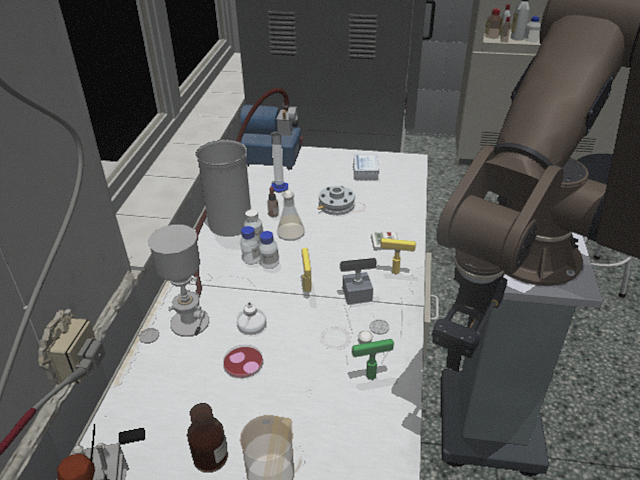

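The top view shows the black key in its grey block near (281,270), the yellow and green look-alikes standing on the bench, and the cell at (469,250). The timer is at (382,315). The side view agrees. Next I'll measure the bar, the collar and the block from the depth maps.

```bash
python3 - <<'E'
from h import *
for n in("top","side"):
    c=env.read_camera(n); P=cloud(c); col=c["color"].astype(int)
    dark=col.max(-1)<70
    def near(x,y,r,a,b): return (np.hypot(P[...,0]-x,P[...,1]-y)<r)&(P[...,2]>a)&(P[...,2]<b)
    m=near(463,228,70,85,118)
    q=P[m]; print(n,"bar",len(q),cv2.minAreaRect(q[:,:2].astype(np.float32)),q.mean(0).round(1),np.percentile(q[:,2],[5,50,95]).round(1))
    m=near(463,210,75,38,50); q=P[m]; print("block",len(q),cv2.minAreaRect(q[:,:2].astype(np.float32)) , np.median(q[:,2]))
    m=near(573,-178,75,25,45); q=P[m]; print("flange",len(q),cv2.minEnclosingCircle(q[:,:2].astype(np.float32)),np.median(q[:,2]))
    m=near(573,-178,40,50,62); q=P[m]; print("collar",len(q),cv2.minEnclosingCircle(q[:,:2].astype(np.float32)),np.median(q[:,2]))
    print("bench",np.median(P[near(500,50,30,-20,20)][:,2]))
    s=cv2.resize(c["color"][(200 if n=="top" else 170):(310 if n=="top" else 310),250:510],None,fx=3,fy=3,interpolation=cv2.INTER_CUBIC); cv2.imwrite(f"pics/{n}1.png",s[...,::-1])
E
```

```text
top bar 358 ((464.418212890625, 222.8262481689453), (89.64694213867188, 15.941803932189941), 16.910846710205078) [462.8 221.9 110.4] [104.6 111.2 114. ]
block 619 ((464.6238708496094, 223.01678466796875), (64.58797454833984, 64.05574798583984), 19.45707130432129) 44.090735755780315
flange 1652 ((570.7171020507812, -170.6468505859375), 56.99231719970703) 36.20254052044913
collar 251 ((568.6802978515625, -171.4390106201172), 23.217374801635742) 55.62320446777585
bench 0.06696619293074946
side bar 384 ((467.81170654296875, 229.0947265625), (87.55591583251953, 21.41982650756836), 14.872397422790527) [467.8 230.9 103.7] [ 89.1 105.8 113.6]
block 426 ((467.911376953125, 226.81399536132812), (65.87725067138672, 73.73777770996094), 19.9842586517334) 43.89907848729388
flange 522 ((574.5811157226562, -165.14186096191406), 59.221405029296875) 35.50087394652405
collar 93 ((572.4443359375, -165.9344940185547), 25.24517059326172) 54.21481693805811
bench -0.47729922950907167
```

The key is at about (464.5, 223) with a yaw of 17°. The collar is at about (569, -171). Heights and sizes agree with those given. I'll turn the tool from yaw 157° to 17° first, which leaves room at the wrist for turning both ways.

Request:
{"fn": "jog_arm", "kwargs": {
  "motion": [
    [0,0,10,0,0,0,60],
    [0,0,10,0,0,0,60],
    [0,0,10,0,0,0,60],
    [0,0,10,0,0,0,60],
    [0,0,10,0,0,0,60],
    [0,0,10,0,0,0,60],
    [0,0,10,0,0,0,60],
    [0,0,10,0,0,0,60],
    [0,0,10,0,0,0,60],
    [0,0,10,0,0,0,60]
  ]
}}

```text
t: 2.25
eef_pos: [240.9, 576.7, 292.2]
tcp_rot: [-3.142, -0.0, 0.995]
ft_force: [-0.3, -0.2, 0.3]
opening: 0.631
grip_force: 0.0
```

Request:
{"fn": "jog_arm", "kwargs": {
  "motion": [
    [0,0,10,0,0,0,60],
    [0,0,10,0,0,0,60],
    [0,0,10,0,0,0,60],
    [0,0,10.4,0,0,0,60],
    [0,0,0,0,0,0,60],
    [0,0,0,0,0,0,60]
  ]
}}

```text
t: 3.0
eef_pos: [241.0, 576.7, 292.3]
tcp_rot: [-3.142, -0.0, 0.299]
ft_force: [0.2, 0.7, 0.1]
opening: 0.632
grip_force: 0.0
```

Request:
{"fn": "jog_arm", "kwargs": {
  "motion": [
    [0,0,0,13.7,50.5,0,60],
    [0,0,0,13.7,50.5,0,60],
    [0,0,0,13.7,50.5,0,60],
    [0,0,0,13.7,50.5,0,60],
    [0,0,0,13.7,50.5,0,60],
    [0,0,0,13.7,50.5,0,60],
    [0,0,0,13.7,50.5,0,60],
    [0,0,0,13.7,50.5,0,60],
    [0,0,0,0,0,45,60],
    [0,0,0,0,0,45,60]
  ]
}}

```text
t: 4.25
eef_pos: [463.9, 221.4, 201.6]
tcp_rot: [-3.141, -0.002, 0.297]
ft_force: [0.4, -0.5, -0.5]
opening: 0.627
grip_force: 0.0
```

```bash
python3 - <<'E'
from h import *
print(env.state()["eef_pos"],env.state()["tcp_rot"])
a=env.read_camera("top");b=env.read_camera("side")
u=[cv2.resize(a["color"][190:310,220:360],None,fx=4,fy=4),cv2.resize(b["color"][200:320,300:440],None,fx=4,fy=4)]
u=[cv2.resize(x,(400,343)) for x in u]
cv2.imwrite("pics/g.png",np.hstack(u)[...,::-1])
E
```

```text
[463.93602036 221.38866862 201.63404266] [-3.14147872e+00 -1.97785554e-03  2.97028069e-01]
```

View pics/g.png

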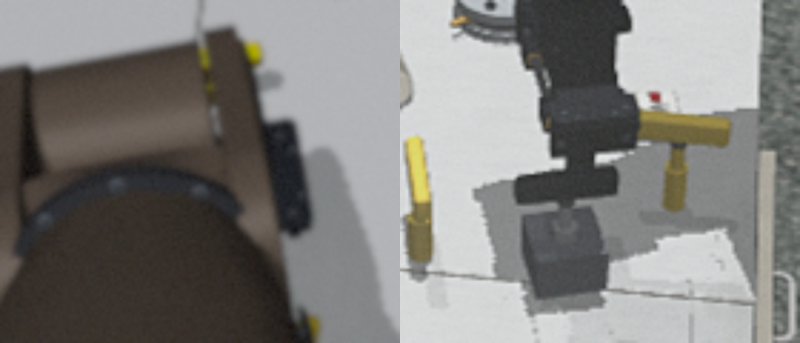

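The arm hides the key from above. The side view shows the gripper centred over the black bar, so I'll lower and grasp.

Request:
{"fn": "jog_arm", "kwargs": {
  "motion": [
    [0,0,0,0,0,15,60],
    [0,0,0,0,0,15,60],
    [0,0,0,0,0,13,60],
    [0,0,0,0,0,0,60]
  ]
}}

```text
t: 4.85
eef_pos: [463.2, 222.1, 158.6]
tcp_rot: [-3.142, 0.001, 0.296]
ft_force: [-0.3, 0.5, -0.4]
opening: 0.631
grip_force: 0.0
```

Request:
{"fn": "jog_arm", "kwargs": {
  "motion": [
    [0,0,0,0,0,0,10],
    [0,0,0,0,0,0,10],
    [0,0,0,0,0,0,10],
    [0,0,0,0,0,0,10],
    [0,0,0,0,0,0,10],
    [0,0,0,0,0,0,10],
    [0,0,0,0,0,0,10]
  ]
}}

```text
t: 5.72
eef_pos: [463.4, 222.1, 159.3]
tcp_rot: [-3.142, -0.0, 0.295]
ft_force: [0.2, -0.9, 1.5]
opening: 0.165
grip_force: 30.0
```

Request:
{"fn": "jog_arm", "kwargs": {
  "motion": [
    [0,0,0,0,0,-10,10],
    [0,0,0,0,0,-15,10],
    [0,0,0,0,0,-20,10],
    [0,0,0,0,0,-20,10],
    [0,0,0,0,0,-20,10],
    [0,0,0,0,0,-5,10],
    [0,0,0,0,0,0,10],
    [0,0,0,0,0,0,10]
  ]
}}

```text
t: 6.72
eef_pos: [463.2, 222.0, 248.7]
tcp_rot: [-3.142, 0.001, 0.295]
ft_force: [-1.1, 0.1, -1.8]
opening: 0.169
grip_force: 30.0
```

```bash
python3 - <<'E'
from h import *
s=env.state();print(s["eef_pos"],s["tcp_rot"],s["ft_force"],s["moment"])
b=env.read_camera("side")
P=cloud(b); m=(np.hypot(P[...,0]-464,P[...,1]-222)<30)&(P[...,2]>75)&(P[...,2]<160); 
for z in range(80,165,8):
    k=m&(abs(P[...,2]-z)<4); print(z,k.sum(),P[k].mean(0).round(1) if k.any() else "")
cv2.imwrite("pics/g2.png",cv2.resize(b["color"][200:320,300:440],(700,600))[...,::-1])
E
```

```text
[463.18404261 222.01988201 248.69157274] [-3.14153635e+00  9.25765736e-04  2.95336535e-01] [-1.12714165  0.11693748 -1.81852997] [-0.0569708   0.12000595 -0.00239214]
80 0 
88 0 
96 5 [465.  230.   98.4]
104 25 [467.1 232.4 104.5]
112 21 [467.1 232.6 112.4]
120 21 [466.5 232.3 119.4]
128 26 [467.4 232.1 128. ]
136 18 [466.7 231.9 135.4]
144 38 [468.1 230.4 143.3]
152 14 [467.6 230.7 152.1]
160 7 [468.7 230.2 158.2]
```

View pics/g2.png

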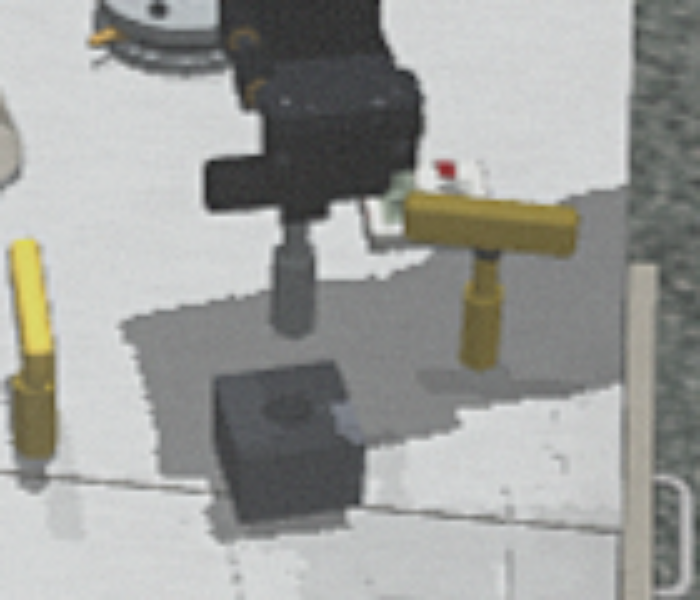

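The key hangs upright and square in the grip. Carry it over to the cell.

Request:
{"fn": "jog_arm", "kwargs": {
  "motion": [
    [0,0,0,-1.5,40.7,0,10],
    [0,0,0,-1.5,40.8,0,10],
    [0,0,0,-1.5,40.8,0,10],
    [0,0,0,-1.5,40.7,0,10],
    [0,0,0,-1.5,40.7,0,10],
    [0,0,0,-1.5,40.8,0,10],
    [0,0,0,-1.5,40.8,0,10],
    [0,0,0,-1.5,40.8,0,10],
    [0,0,0,-1.5,40.7,0,10],
    [0,0,0,-1.4,40.7,0,10]
  ]
}}

```text
t: 8.02
eef_pos: [567.9, -173.4, 248.5]
tcp_rot: [-3.141, 0.001, 0.295]
ft_force: [-0.1, 0.4, -1.9]
opening: 0.17
grip_force: 30.0
```

Request:
{"fn": "jog_arm", "kwargs": {
  "motion": [
    [0,0,0,0,0,0,10],
    [0,0,0,0,0,10,10],
    [0,0,0,0,0,10,10],
    [0,0,0,0,0,5,10],
    [0,0,0,0,0,0,10],
    [0,0,0,0,0,0,10]
  ]
}}

```text
t: 8.78
eef_pos: [567.9, -171.9, 224.4]
tcp_rot: [3.141, -0.0, 0.296]
ft_force: [0.5, 0.1, -1.4]
opening: 0.171
grip_force: 30.0
```

```bash
python3 - <<'E'
from h import *
s=env.state();print(s["eef_pos"],s["tcp_rot"],s["ft_force"],s["moment"])
b=env.read_camera("side"); a=env.read_camera("top")
P=cloud(b)
for z in range(48,130,6):
    k=(np.hypot(P[...,0]-570,P[...,1]+168)<30)&(abs(P[...,2]-z)<3); print(z,k.sum(),P[k].mean(0).round(1) if k.any() else "")
u=[cv2.resize(b["color"][150:225,295:385],(480,400),interpolation=cv2.INTER_CUBIC),cv2.resize(a["color"][200:300,430:510],(320,400),interpolation=cv2.INTER_CUBIC)]
cv2.imwrite("pics/g3.png",np.hstack(u)[...,::-1])
E
```

```text
[ 567.87467589 -171.91795836  224.44628799] [ 3.14143105e+00 -3.73493053e-04  2.95596377e-01] [ 0.46102504  0.11304883 -1.38608315] [-0.04321776  0.14905987  0.03839393]
48 40 [ 572.2 -162.3   48. ]
54 66 [ 571.4 -166.1   54.2]
60 16 [ 576.7 -158.9   58.7]
66 0 
72 1 [ 572.7 -162.9   72.5]
78 15 [ 572.5 -160.    77.8]
84 9 [ 571.5 -160.9   83.6]
90 15 [ 571.7 -161.2   89.1]
96 10 [ 572.9 -159.    96.7]
102 13 [ 574.  -161.1  101.2]
108 11 [ 572.9 -161.   107.3]
114 20 [ 572.1 -162.5  114.5]
120 14 [ 574.  -164.8  119.7]
126 8 [ 573.1 -164.   127.4]
```

View pics/g3.png

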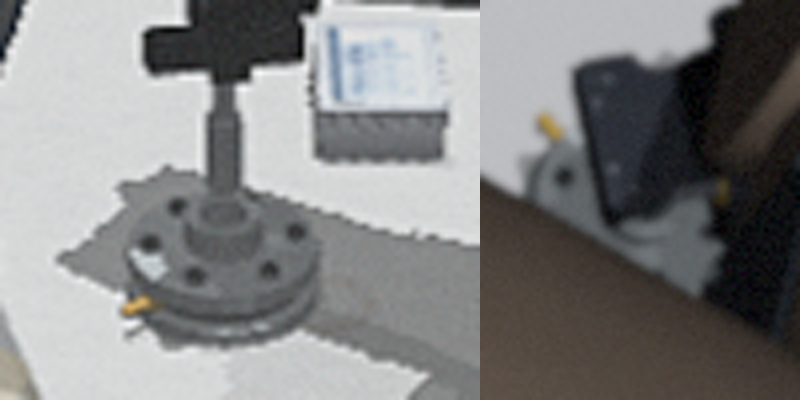

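The key stands over the collar in both views. I'll lower it carefully and watch the force.

Request:
{"fn": "jog_arm", "kwargs": {
  "motion": [
    [0,0,0,0,0,6,10],
    [0,0,0,0,0,6,10],
    [0,0,0,0,0,4,10],
    [0,0,0,0,0,2,10],
    [0,0,0,0,0,0,10]
  ]
}}

```text
t: 9.5
eef_pos: [567.8, -172.1, 206.1]
tcp_rot: [-3.141, 0.0, 0.295]
ft_force: [-0.2, 0.1, -0.7]
opening: 0.162
grip_force: 30.0
```

Request:
{"fn": "jog_arm", "kwargs": {
  "motion": [
    [0,0,0,0,0,3,10],
    [0,0,0,0,0,3,10],
    [0,0,0,0,0,3,10],
    [0,0,0,0,0,0,10]
  ]
}}

```text
t: 10.0
eef_pos: [567.7, -172.1, 196.9]
tcp_rot: [-3.141, 0.0, 0.295]
ft_force: [-0.2, -0.1, -2.2]
opening: 0.165
grip_force: 30.0
```

Nose about 44 mm high, inside the bore with no contact.

Request:
{"fn": "jog_arm", "kwargs": {
  "motion": [
    [0,0,0,0,0,3,10],
    [0,0,0,0,0,3,10],
    [0,0,0,0,0,3,10],
    [0,0,0,0,0,0,10]
  ]
}}

```text
t: 10.5
eef_pos: [567.7, -172.1, 187.9]
tcp_rot: [-3.141, 0.0, 0.295]
ft_force: [-0.7, -0.1, -1.7]
opening: 0.165
grip_force: 30.0
```

Request:
{"fn": "jog_arm", "kwargs": {
  "motion": [
    [0,0,0,0,0,2,10],
    [0,0,0,0,0,2,10],
    [0,0,0,0,0,0,10]
  ]
}}

```text
t: 10.88
eef_pos: [567.7, -172.1, 184.1]
tcp_rot: [-3.141, 0.0, 0.295]
ft_force: [-0.7, -0.1, -1.6]
opening: 0.164
grip_force: 30.0
```

Request:
{"fn": "jog_arm", "kwargs": {
  "motion": [
    [0,0,0,0,0,1,10],
    [0,0,0,0,0,1,10],
    [0,0,0,0,0,0,10]
  ]
}}

```text
t: 11.25
eef_pos: [567.7, -172.1, 182.1]
tcp_rot: [-3.141, 0.0, 0.295]
ft_force: [-0.4, -0.5, -1.8]
opening: 0.167
grip_force: 30.0
```

Request:
{"fn": "jog_arm", "kwargs": {
  "motion": [
    [0,0,0,0,0,1,10],
    [0,0,0,0,0,0,10]
  ]
}}

```text
t: 11.5
eef_pos: [567.7, -172.1, 181.2]
tcp_rot: [-3.141, -0.0, 0.295]
ft_force: [-0.2, 0.1, -1.6]
opening: 0.166
grip_force: 30.0
```

Request:
{"fn": "jog_arm", "kwargs": {
  "motion": [
    [0,0,0,0,0,0.5,10],
    [0,0,0,0,0,0.5,10],
    [0,0,0,0,0,0,10]
  ]
}}

```text
t: 11.88
eef_pos: [567.8, -172.1, 180.2]
tcp_rot: [-3.141, -0.0, 0.295]
ft_force: [1.1, 1.1, -1.8]
opening: 0.167
grip_force: 30.0
```

Request:
{"fn": "jog_arm", "kwargs": {
  "motion": [
    [0,0,0,0,0,0.5,10],
    [0,0,0,0,0,0,10]
  ]
}}

```text
t: 12.12
eef_pos: [567.8, -172.1, 179.7]
tcp_rot: [3.141, -0.0, 0.295]
ft_force: [0.3, -0.4, -1.6]
opening: 0.166
grip_force: 30.0
```

Request:
{"fn": "jog_arm", "kwargs": {
  "motion": [
    [0,0,0,0,0,0.5,10],
    [0,0,0,0,0,0,10]
  ]
}}

```text
t: 12.38
eef_pos: [567.8, -172.1, 179.2]
tcp_rot: [3.141, -0.0, 0.295]
ft_force: [1.2, -0.8, -1.0]
opening: 0.173
grip_force: 30.0
```

Request:
{"fn": "jog_arm", "kwargs": {
  "motion": [
    [0,0,0,0,0,0.5,10],
    [0,0,0,0,0,0,10]
  ]
}}

```text
t: 12.62
eef_pos: [567.8, -172.1, 178.7]
tcp_rot: [3.141, -0.0, 0.295]
ft_force: [0.4, -1.3, -1.1]
opening: 0.167
grip_force: 30.0
```

Request:
{"fn": "jog_arm", "kwargs": {
  "motion": [
    [0,0,0,0,0,0.5,10],
    [0,0,0,0,0,0,10]
  ]
}}

```text
t: 12.88
eef_pos: [567.8, -172.1, 178.2]
tcp_rot: [3.141, -0.0, 0.295]
ft_force: [1.0, -2.2, -1.1]
opening: 0.166
grip_force: 30.0
```

Request:
{"fn": "jog_arm", "kwargs": {
  "motion": [
    [0,0,0,0,0,0.5,10],
    [0,0,0,0,0,0,10]
  ]
}}

```text
t: 13.12
eef_pos: [567.8, -172.2, 177.7]
tcp_rot: [3.141, -0.0, 0.295]
ft_force: [1.5, -1.0, -0.8]
opening: 0.168
grip_force: 30.0
```

Request:
{"fn": "jog_arm", "kwargs": {
  "motion": [
    [0,0,0,0,0,0.5,10],
    [0,0,0,0,0,0.5,10],
    [0,0,0,0,0,0,10]
  ]
}}

```text
t: 13.5
eef_pos: [567.8, -172.1, 176.7]
tcp_rot: [3.141, -0.0, 0.295]
ft_force: [0.4, -2.2, -1.4]
opening: 0.166
grip_force: 30.0
```

Request:
{"fn": "jog_arm", "kwargs": {
  "motion": [
    [0,0,0,0,0,0.5,10],
    [0,0,0,0,0,0,10]
  ]
}}

```text
t: 13.75
eef_pos: [567.8, -172.1, 176.2]
tcp_rot: [3.142, -0.0, 0.295]
ft_force: [1.5, -2.0, -0.5]
opening: 0.165
grip_force: 30.0
```

Request:
{"fn": "jog_arm", "kwargs": {
  "motion": [
    [0,0,0,0,0,0.5,10],
    [0,0,0,0,0,0.5,10],
    [0,0,0,0,0,0.5,10],
    [0,0,0,0,0,0,10]
  ]
}}

```text
t: 14.25
eef_pos: [567.8, -172.1, 174.7]
tcp_rot: [3.142, -0.0, 0.295]
ft_force: [1.2, -2.3, 0.1]
opening: 0.166
grip_force: 30.0
```

Request:
{"fn": "jog_arm", "kwargs": {
  "motion": [
    [0,0,0,0,0,0.5,10],
    [0,0,0,0,0,0.5,10],
    [0,0,0,0,0,0.5,10],
    [0,0,0,0,0,0,10]
  ]
}}

```text
t: 14.75
eef_pos: [567.8, -172.1, 173.2]
tcp_rot: [3.142, -0.0, 0.295]
ft_force: [2.4, -1.1, -0.4]
opening: 0.168
grip_force: 30.0
```

The hex seems to have entered without a search. It's already 7 mm below the height where a misaligned key would stop. Continue to the floor.

Request:
{"fn": "jog_arm", "kwargs": {
  "motion": [
    [0,0,0,0,0,0.5,10],
    [0,0,0,0,0,0.5,10],
    [0,0,0,0,0,0.5,10],
    [0,0,0,0,0,0.5,10],
    [0,0,0,0,0,0.5,10],
    [0,0,0,0,0,0,10]
  ]
}}

```text
t: 15.5
eef_pos: [567.8, -172.1, 170.7]
tcp_rot: [3.142, -0.0, 0.295]
ft_force: [2.8, -2.2, -0.2]
opening: 0.169
grip_force: 30.0
```

Request:
{"fn": "jog_arm", "kwargs": {
  "motion": [
    [0,0,0,0,0,0.5,10],
    [0,0,0,0,0,0.5,10],
    [0,0,0,0,0,0,10]
  ]
}}

```text
t: 15.88
eef_pos: [567.8, -172.1, 169.7]
tcp_rot: [3.142, -0.0, 0.295]
ft_force: [3.0, -3.2, 0.2]
opening: 0.17
grip_force: 30.0
```

Request:
{"fn": "jog_arm", "kwargs": {
  "motion": [
    [0,0,0,0.3,0.6,0,10],
    [0,0,0,0,0,0.5,10],
    [0,0,0,0,0,0,10]
  ]
}}

```text
t: 16.25
eef_pos: [568.1, -172.4, 169.2]
tcp_rot: [-3.141, 0.0, 0.295]
ft_force: [0.0, -0.4, 3.0]
opening: 0.168
grip_force: 30.0
```

Request:
{"fn": "jog_arm", "kwargs": {
  "motion": [
    [0,0,0,0,0,0.5,10],
    [0,0,0,0,0,0,10]
  ]
}}

```text
t: 16.5
eef_pos: [568.1, -172.4, 169.1]
tcp_rot: [-3.141, 0.0, 0.295]
ft_force: [-0.3, 0.7, 8.1]
opening: 0.169
grip_force: 30.0
```

Contact at z = 169.2, the height predicted for fully home. Now I'll turn it clockwise.

Request:
{"fn": "jog_arm", "kwargs": {
  "motion": [
    [0,0,2,0,0,0,10],
    [0,0,3,0,0,0,10],
    [0,0,3,0,0,0,10],
    [0,0,3,0,0,0,10],
    [0,0,3,0,0,0,10],
    [0,0,3,0,0,0,10],
    [0,0,3,0,0,0,10]
  ]
}}

```text
t: 17.38
eef_pos: [568.1, -172.1, 169.2]
tcp_rot: [-3.141, 0.0, -0.055]
ft_force: [-0.0, 2.5, 8.3]
opening: 0.165
grip_force: 30.0
```

```bash
python3 -c "
from cell import env
s=env.state();print(s['tcp_rot'],s['ft_force'],s['moment'],s['opening'])"
```

```text
[-3.14103572e+00  3.18592918e-04 -5.49498459e-02] [-0.02485877  2.48459241  8.2758304 ] [0.53229558 0.24881178 0.28062375] 0.16521437251883597
```

Moment 0.28 N m, as expected for the screw turning at this speed. Continue, easing the small side force.

Request:
{"fn": "jog_arm", "kwargs": {
  "motion": [
    [0,0,3,0,-0.3,0,10],
    [0,0,3,0,0,0,10],
    [0,0,3,0,0,0,10],
    [0,0,3,0,0,0,10],
    [0,0,3,0,0,0,10]
  ]
}}

```text
t: 18.0
eef_pos: [568.1, -171.8, 169.2]
tcp_rot: [-3.141, 0.001, -0.317]
ft_force: [-0.8, 2.8, 8.6]
opening: 0.167
grip_force: 30.0
```

```bash
python3 -c "
from cell import env
s=env.state();print(s['tcp_rot'],s['ft_force'],s['moment'],s['opening'])"
```

```text
[-3.14103020e+00  5.54668621e-04 -3.16809224e-01] [-0.79736147  2.7943124   8.56433703] [0.62798078 0.17037741 0.2759923 ] 0.1672173861206368
```

Request:
{"fn": "jog_arm", "kwargs": {
  "motion": [
    [0,0,3,0,0,0,10],
    [0,0,3,0,0,0,10]
  ]
}}

```text
t: 18.25
eef_pos: [568.1, -171.7, 169.2]
tcp_rot: [-3.141, 0.001, -0.422]
ft_force: [-0.7, 3.2, 9.1]
opening: 0.166
grip_force: 30.0
```

```bash
python3 -c "
from cell import env
s=env.state();print(s['tcp_rot'],s['ft_force'],s['moment'],s['opening'])"
```

```text
[-3.14097120e+00  5.92728578e-04 -4.21512371e-01] [-0.66803364  3.23865656  9.13682604] [0.81019122 0.20348382 0.26401038] 0.1655775364333294
```

Request:
{"fn": "jog_arm", "kwargs": {
  "motion": [
    [0,0,2,0,-0.4,0,10],
    [0,0,2,0,0,0,10],
    [0,0,2,0,0,0,10]
  ]
}}

```text
t: 18.62
eef_pos: [568.2, -171.4, 169.1]
tcp_rot: [-3.141, 0.001, -0.526]
ft_force: [-0.8, 2.0, 7.8]
opening: 0.167
grip_force: 30.0
```

```bash
python3 -c "
from cell import env
s=env.state();print(s['tcp_rot'],s['ft_force'],s['moment'],s['opening'])"
```

```text
[-3.14121939e+00  7.52468505e-04 -5.25687498e-01] [-0.80582776  2.01445557  7.82697357] [0.58984179 0.30132805 0.29417124] 0.16746479107901588
```

Request:
{"fn": "jog_arm", "kwargs": {
  "motion": [
    [0,0,2,0,0,0,10],
    [0,0,2,0,0,0,10]
  ]
}}

```text
t: 18.88
eef_pos: [568.2, -171.4, 169.1]
tcp_rot: [-3.141, 0.001, -0.596]
ft_force: [0.1, 3.4, 9.3]
opening: 0.167
grip_force: 30.0
```

```bash
python3 -c "
from cell import env
s=env.state();print(s['tcp_rot'],s['ft_force'],s['moment'],s['opening'])"
```

```text
[-3.14114804e+00  7.21815009e-04 -5.95587690e-01] [0.10176559 3.42033803 9.29358065] [0.71956856 0.25416691 0.23308585] 0.16706004791174528
```

Request:
{"fn": "jog_arm", "kwargs": {
  "motion": [
    [0,0,2,0,0,0,10],
    [0,0,2,0,0,0,10]
  ]
}}

```text
t: 19.12
eef_pos: [568.3, -171.3, 169.2]
tcp_rot: [-3.141, 0.001, -0.665]
ft_force: [0.1, 2.8, 7.9]
opening: 0.166
grip_force: 30.0
```

```bash
python3 -c "
from cell import env
s=env.state();print(s['tcp_rot'],s['ft_force'],s['moment'],s['opening'])"
```

```text
[-3.14111347e+00  6.99969691e-04 -6.65351286e-01] [0.06537331 2.75676334 7.91351278] [0.80862915 0.17443565 0.22529251] 0.16584921269253952
```

Request:
{"fn": "jog_arm", "kwargs": {
  "motion": [
    [0,0,2,0,0,0,10],
    [0,0,1,0,0,0,10]
  ]
}}

```text
t: 19.38
eef_pos: [568.3, -171.3, 169.2]
tcp_rot: [-3.141, 0.001, -0.717]
ft_force: [0.3, 3.5, 8.3]
opening: 0.167
grip_force: 30.0
```

```bash
python3 -c "
from cell import env
s=env.state();print(s['tcp_rot'],s['ft_force'],s['moment'],s['opening'])"
```

```text
[-3.14114295e+00  7.33964847e-04 -7.17268104e-01] [0.33441832 3.50907826 8.26541455] [0.82968661 0.20014463 0.31341222] 0.16747265694243169
```

The moment is up even though this row was slower, so the stop may be near. Push a little further and hold.

Request:
{"fn": "jog_arm", "kwargs": {
  "motion": [
    [0,0,2,0,0,0,10],
    [0,0,0,0,0,0,10]
  ]
}}

```text
t: 19.62
eef_pos: [568.3, -171.3, 169.2]
tcp_rot: [-3.141, 0.001, -0.751]
ft_force: [-0.2, 3.4, 7.9]
opening: 0.172
grip_force: 30.1
```

```bash
python3 -c "
from cell import env
s=env.state();print(s['tcp_rot'],s['ft_force'],s['moment'],s['opening'])"
```

```text
[-3.14125261e+00  6.48901197e-04 -7.51399350e-01] [-0.2463853   3.39236538  7.9462715 ] [0.83422167 0.15218064 0.44795212] 0.17234778152391683
```

Request:
{"fn": "jog_arm", "kwargs": {
  "motion": [
    [0,0,1,0,0,0,10],
    [0,0,0,0,0,0,10]
  ]
}}

```text
t: 19.88
eef_pos: [568.3, -171.3, 169.1]
tcp_rot: [-3.141, 0.001, -0.768]
ft_force: [-0.0, 3.5, 8.1]
opening: 0.17
grip_force: 30.2
```

```bash
python3 -c "
from cell import env
s=env.state();print(s['tcp_rot'],s['ft_force'],s['moment'],s['opening'])"
```

```text
[-3.14136272e+00  7.23398429e-04 -7.68438224e-01] [-0.02780402  3.48413562  8.12382664] [0.80049021 0.14717142 0.6262566 ] 0.1697625636353022
```

The moment holds at 0.63 N m against a hard stop. Relieve the twist, let go and rise.

Request:
{"fn": "jog_arm", "kwargs": {
  "motion": [
    [0,0,0,0,0,0,10],
    [0,0,-2,0,0,0,10],
    [0,0,0,0,0,0,50],
    [0,0,0,0,0,0,50],
    [0,0,0,0,0,0,50],
    [0,0,0,0,0,0,50],
    [0,0,0,0,0,0,50],
    [0,0,0,0,0,0,50]
  ]
}}

```text
t: 20.88
eef_pos: [568.4, -171.9, 168.7]
tcp_rot: [-3.142, 0.0, -0.734]
ft_force: [0.6, 0.6, -0.6]
opening: 0.522
grip_force: 0.0
```

Request:
{"fn": "jog_arm", "kwargs": {
  "motion": [
    [0,0,0,0,0,-5,50],
    [0,0,0,0,0,-10,50],
    [0,0,0,0,0,-20,50],
    [0,0,0,0,0,-40,50],
    [0,0,0,0,0,-40,50],
    [0,0,0,0,0,0,50],
    [0,0,0,0,0,0,50]
  ]
}}

```text
t: 21.75
eef_pos: [568.1, -171.8, 283.6]
tcp_rot: [-3.142, 0.0, -0.734]
ft_force: [0.9, 0.7, -0.5]
opening: 0.523
grip_force: 0.0
```

```bash
python3 - <<'E'
from h import *
b=env.read_camera("side"); P=cloud(b); s=env.state(); print(s["t"],s["eef_pos"],s["ft_force"])
for z in range(48,126,6):
    k=(np.hypot(P[...,0]-570,P[...,1]+168)<25)&(abs(P[...,2]-z)<3); print(z,k.sum(),P[k].mean(0).round(1) if k.any() else "")
q=P[(np.hypot(P[...,0]-570,P[...,1]+168)<60)&(P[...,2]>100)&(P[...,2]<140)]; print(np.percentile(q[:,2],[50,90,98]))
cv2.imwrite("pics/g4.png",cv2.resize(b["color"][150:225,295:385],(720,600),interpolation=cv2.INTER_CUBIC)[...,::-1])
E
```

```text
21.8 [ 568.03419493 -171.78199367  283.00781353] [-0.25047485  0.19113229  0.46269164]
48 20 [ 570.7 -154.4   48.5]
54 60 [ 569.5 -163.    53.9]
60 23 [ 576.9 -161.9   59.3]
66 17 [ 571.5 -166.    65.2]
72 4 [ 572.5 -167.5   70.5]
78 9 [ 572.9 -164.5   77.4]
84 9 [ 573.  -165.1   82.8]
90 8 [ 574.2 -162.5   90.2]
96 7 [ 569.6 -158.    97.3]
102 19 [ 579.8 -165.4  102.7]
108 16 [ 574.7 -158.6  108.8]
114 19 [ 575.8 -162.4  114.8]
120 40 [ 571.9 -165.   119.8]
[116.19987588 122.10684215 123.95166008]
```

View pics/g4.png

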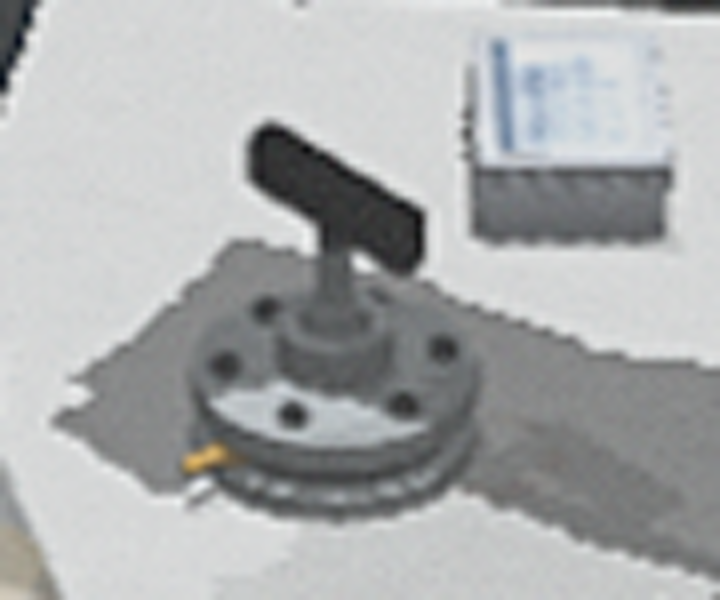

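The key stands upright in the collar with the gripper clear. Its bar top is at about 122 mm, which matches fully home (16 + 106). I'm handing in.

```bash
python3 -c "
from cell import env
print(env.job_done())"
```

```text
the job is handed in; nothing more can be done
None
```

I handed the job in at about 22 s: the key stands upright and fully home in the screw, which was turned clockwise until it held at 0.63 N m against its stop, and the gripper is clear (no verdict came back).

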